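# Find the rocking corner of a microplate nest and shim it

## Robot

A 6-joint arm with a two-finger parallel gripper is mounted at the origin on a cart in front of the work surface, level with it; the furniture and walls round the work are solid. World frame = base frame: x ahead of the robot, y to its left, z up, the work surface at z = 0. Lengths are in m, angles in rad, forces in N, time in s.
With the tool pointing down it reaches from about 0.275 to 0.75 m from the base axis. Payload 10.2 kg.
Tool frame: the origin (TCP) lies on the centre line of the jaws, within the pads' length; the fingertips stand 25 mm ahead of it and the grasp point (between the pads) lies 6 mm ahead of it; z points along the fingers, y is the line along which they close (so a half turn about z gives the same grasp; the last joint's range is limited). The gripper opens to 85 mm and grips with 20 to 120 N. Pads are 22 mm wide; open, the fingers measure 114 mm over their backs; the gripper's body (76 mm by 85 mm) begins 54 mm behind the grasp point. The pads swing forward as they close: fully open they stand 13 mm farther back than shut.
Start: joints at [-1.36, 0.313, 1.498, -0, 1.331, -0.223], TCP at [0.221, -0.476, 0.256] pointing down, gripper open.
Joint ranges: [-2.94, 2.94], [-0.97, 2.17], [0.19, 2.56], [-1.23, 4.37], [0.02, 3.11], [-2.88, 2.88]. Speed limits (rad/s): [2.39, 2.39, 3.01, 3.14, 3.14, 3.14].

## Interface

Orientations are given as a 3x3 rotation matrix whose columns are the frame's x, y, z axes.
In Python, from workcell import bot gives the robot as it stands.
- The arm moves only by the shell command python3 -m inch 'ROWS'. ROWS is JSON, one flat list of numbers, 5 for each row, row after row: the shift along the tool's x, y, z scaled (see below), then the turn about the tool's z scaled (see below), then the closure, from 0 (fully open) to 1 (shut). A call has 1 to 12 rows; each row is the pose to reach, as a shift and turn from the pose commanded when the call began, along the tool's axes at that moment; what a row does not reach only later rows make up. The controller multiplies each number of a shift by 10 cm and each number of a turn by 90 degrees. A row lasts 1/10 s, in which the tool goes at most 50 mm and 8.59 degrees, less where a joint would pass 70% of its speed; a pose out of reach is approached as far as the arm can. A call with a number of a shift or a turn outside -1 to 1 is refused whole. A call with a gripper value outside its range is refused whole. The fingers move at their own pace and stop on an object; the grip force is fixed at half the most. Time passes only in rows, so rows that repeat a pose let the fingers close. It gives the time, the measured TCP pose, the force, the opening and the grip force at its end, in the units of the state.
- bot.get_obs(): the state, without advancing time (a new reading comes with each control period).
- bot.get_image(name): name is "scene" or "side" or "wrist"; returns the picture (384x512x3 uint8, red, green, blue); there is no depth.
- bot.calibration(name): a dict with "K" (3x3 intrinsics, pixels), "view" (4x4, takes a point from world to camera coordinates); the wrist camera has in their place "T_tool_cam" (4x4, takes a point from camera to tool coordinates, whose origin is the TCP and whose axes are the flange's). Camera axes: x right, y down, z forward; pixel columns grow to the right and rows downward; lengths in m; the calibration is good to about 2 mm. A picture is of the moment at which its call begins: read the wrist's pose just before it. calibration takes no time and is no camera call.
- bot.close_job(): hands the job in; it is judged then, once.
The state is a dict: "t": time; "joints": joint angles; "joint_vel": joint speeds; "tau": joint torques, N m; "ee_pos": TCP position; "eef_rot": TCP orientation; "force": force on the tool from outside, world axes, zero at the start; "ft_torque": the same for the moment, N m; "grip_width": opening from 0.0 (shut) to 1.0 (fully open); "grasp_force": force on a finger pad.
Only numpy, scipy, OpenCV 4.12 (cv2) and the standard library are available. Lean on these libraries where they do the work, as an engineer would, in place of code of your own. Each camera call takes 0.05 s, during which the arm holds its last target. There are 200 camera calls.

## Task

The microplate nest rocks because one of its four feet is short. Press down on the corners of the nest plate with a fingertip until you find the one that gives, then press the shim leaf of that corner down flat and press the same corner once more, firmly (about 8 N), to see that the leaf now carries it. Leave the other three shim leaves up, lift nothing, and do not disturb the well plate or the things standing around.

Things in the scene. Friction and masses are not known exactly. Their poses are not given: they have to be found in the camera images.
- nest: Nest plate: aluminium, 104 x 224 x 10 mm, lying level, held in the middle by a rubber bush. Origin at the centre of its underside, 26 mm above the worktop; x the short way (away from the robot), y the long way (to the left), z up. Each corner stands on a hidden foot; one foot, a different one each run, is 3.6 mm short and can only be found by pressing.
- nest_base: Thin dark base sheet below the nest, 112 x 290 x 4 mm, fixed to the worktop; origin at the centre of its underside. At the short corner the nest plate gives softly, 3.6 mm (about 3 N at the end, the plate then tipped by about 0.05 rad), and springs back level when let go; the other three corners are firm. A leaf pressed flat closes the gap to within 1 mm.
- corner_near_left (a point): Where to press the near left corner of the nest plate: centre of the top of a flat steel stud head, 15 mm across, 1.5 mm proud of the plate, 14 mm in from its long edge and 24 mm from its short edge; 37.5 mm above the worktop.
- tail_near_left (a point): Where to press the near left corner's shim leaf: middle of the top of the rolled end of its tail, a smooth round steel edge 20 mm wide and 7 mm thick. As found about 45 mm above the worktop and 42 mm outward of the leaf's pin; with the leaf flat 23 mm above the worktop and 50 mm outward of the pin: it swings outward as it goes down. The leaf's straight part then ends 32 mm from the pin, its top 25 mm above the worktop.
- shim_near_left (a joint): Angle of the near left corner's shim leaf, a steel tab 18 x 70 x 4 mm on a stiff pin 11 mm outside the short edge of the nest plate, its nose below the plate. 0 to 0.05 rad as found, the tail sloping up and outward at about 27 degrees; 0.48 rad pressed flat (level). Takes 7 to 10 N at the tail and stays where it is left.
- bracket_near_left: Fixed dark steel bracket, 28 x 16 x 18 mm, that carries the near left corner's shim leaf on its pin. Origin at the centre of its underside, 4 mm above the worktop, below the pin (the pin is 13 mm higher); y points outward along the leaf, away from the nest, z up.
- corner_far_left (a point): Where to press the far left corner of the nest plate: centre of the top of a flat steel stud head, 15 mm across, 1.5 mm proud of the plate, 14 mm in from its long edge and 24 mm from its short edge; 37.5 mm above the worktop.
- tail_far_left (a point): Where to press the far left corner's shim leaf: middle of the top of the rolled end of its tail, a smooth round steel edge 20 mm wide and 7 mm thick. As found about 45 mm above the worktop and 42 mm outward of the leaf's pin; with the leaf flat 23 mm above the worktop and 50 mm outward of the pin: it swings outward as it goes down. The leaf's straight part then ends 32 mm from the pin, its top 25 mm above the worktop.
- shim_far_left (a joint): Angle of the far left corner's shim leaf, a steel tab 18 x 70 x 4 mm on a stiff pin 11 mm outside the short edge of the nest plate, its nose below the plate. 0 to 0.05 rad as found, the tail sloping up and outward at about 27 degrees; 0.48 rad pressed flat (level). Takes 7 to 10 N at the tail and stays where it is left.
- bracket_far_left: Fixed dark steel bracket, 28 x 16 x 18 mm, that carries the far left corner's shim leaf on its pin. Origin at the centre of its underside, 4 mm above the worktop, below the pin (the pin is 13 mm higher); y points outward along the leaf, away from the nest, z up.
- corner_near_right (a point): Where to press the near right corner of the nest plate: centre of the top of a flat steel stud head, 15 mm across, 1.5 mm proud of the plate, 14 mm in from its long edge and 24 mm from its short edge; 37.5 mm above the worktop.
- tail_near_right (a point): Where to press the near right corner's shim leaf: middle of the top of the rolled end of its tail, a smooth round steel edge 20 mm wide and 7 mm thick. As found about 45 mm above the worktop and 42 mm outward of the leaf's pin; with the leaf flat 23 mm above the worktop and 50 mm outward of the pin: it swings outward as it goes down. The leaf's straight part then ends 32 mm from the pin, its top 25 mm above the worktop.
- shim_near_right (a joint): Angle of the near right corner's shim leaf, a steel tab 18 x 70 x 4 mm on a stiff pin 11 mm outside the short edge of the nest plate, its nose below the plate. 0 to 0.05 rad as found, the tail sloping up and outward at about 27 degrees; 0.48 rad pressed flat (level). Takes 7 to 10 N at the tail and stays where it is left.
- bracket_near_right: Fixed dark steel bracket, 28 x 16 x 18 mm, that carries the near right corner's shim leaf on its pin. Origin at the centre of its underside, 4 mm above the worktop, below the pin (the pin is 13 mm higher); y points outward along the leaf, away from the nest, z up.
- corner_far_right (a point): Where to press the far right corner of the nest plate: centre of the top of a flat steel stud head, 15 mm across, 1.5 mm proud of the plate, 14 mm in from its long edge and 24 mm from its short edge; 37.5 mm above the worktop.
- tail_far_right (a point): Where to press the far right corner's shim leaf: middle of the top of the rolled end of its tail, a smooth round steel edge 20 mm wide and 7 mm thick. As found about 45 mm above the worktop and 42 mm outward of the leaf's pin; with the leaf flat 23 mm above the worktop and 50 mm outward of the pin: it swings outward as it goes down. The leaf's straight part then ends 32 mm from the pin, its top 25 mm above the worktop.
- shim_far_right (a joint): Angle of the far right corner's shim leaf, a steel tab 18 x 70 x 4 mm on a stiff pin 11 mm outside the short edge of the nest plate, its nose below the plate. 0 to 0.05 rad as found, the tail sloping up and outward at about 27 degrees; 0.48 rad pressed flat (level). Takes 7 to 10 N at the tail and stays where it is left.
- bracket_far_right: Fixed dark steel bracket, 28 x 16 x 18 mm, that carries the far right corner's shim leaf on its pin. Origin at the centre of its underside, 4 mm above the worktop, below the pin (the pin is 13 mm higher); y points outward along the leaf, away from the nest, z up.
- pcr_plate: White 96-well plate, 85 x 128 x 16 mm, lying loose between the black locators in the middle of the nest plate, top about 52 mm above the worktop. Origin at the centre of its underside. Stays where it is.
- marker_black: Marker pen, 142 x 11 mm, lying behind the nest. Origin near its middle, on its underside. Not to be disturbed.
- reagent_small_2: Small reagent bottle with a white cap, 40 mm across, 62 mm high, left of the nest. Origin at the centre of its underside. Not to be disturbed.
- label_tape: Green roll of label tape lying flat, 55 mm across, 19 mm high, beside the left end of the nest. Origin at the centre of its underside. Not to be disturbed.
- beaker_50: Small glass beaker, 44 mm across, 58 mm high, left of the nest. Origin at the centre of its underside. Not to be disturbed.
- reagent_small: Small reagent bottle with a red cap, 40 mm across, 62 mm high, right of the nest. Origin at the centre of its underside. Not to be disturbed.
There are look-alikes about, which are no part of the job. Leave any purple or yellow look-alike of the bracket_near_left alone.

How it is judged:
On the way, in this order (a step that is already met when the one before it is completed fails the run):
1. the corner that gives is pressed down and the nest plate tips (angle between nest's own z axis and vertical above 0.03 rad), for 0.1 s.
2. one shim leaf is pressed flat (((value of joint shim_near_left above 0.44 rad and value of joint each of shim_far_left, shim_near_right, shim_far_right below 0.2 rad) or (value of joint shim_far_left above 0.44 rad and value of joint each of shim_near_left, shim_near_right, shim_far_right below 0.2 rad) or (value of joint shim_near_right above 0.44 rad and value of joint each of shim_near_left, shim_far_left, shim_far_right below 0.2 rad) or (value of joint shim_far_right above 0.44 rad and value of joint each of shim_near_left, shim_far_left, shim_near_right below 0.2 rad))), for 0.2 s.
3. the same corner is pressed again: it hardly gives, and its flat leaf carries at least 3 N of the nest plate (angle between nest's own z axis and vertical below 0.025 rad and ((value of joint shim_near_left above 0.44 rad and contact force between bracket_near_left and nest above 3 N) or (value of joint shim_far_left above 0.44 rad and contact force between bracket_far_left and nest above 3 N) or (value of joint shim_near_right above 0.44 rad and contact force between bracket_near_right and nest above 3 N) or (value of joint shim_far_right above 0.44 rad and contact force between bracket_far_right and nest above 3 N))), for 0.1 s.
At the end, for the whole second after the job is handed in: Exactly one shim leaf, that of the rocking corner, lies flat (0.44 rad or more of 0.48), the other three are still up (less than 0.2 rad); the nest plate is at rest and level within 0.015 rad, and the well plate still lies in it, within 8 mm of the middle and not lifted (((value of joint shim_near_left above 0.44 rad and value of joint each of shim_far_left, shim_near_right, shim_far_right below 0.2 rad) or (value of joint shim_far_left above 0.44 rad and value of joint each of shim_near_left, shim_near_right, shim_far_right below 0.2 rad) or (value of joint shim_near_right above 0.44 rad and value of joint each of shim_near_left, shim_far_left, shim_far_right below 0.2 rad) or (value of joint shim_far_right above 0.44 rad and value of joint each of shim_near_left, shim_far_left, shim_near_right below 0.2 rad)) and angle between nest's own z axis and vertical below 0.015 rad and angular speed of nest below 0.05 rad/s and z of pcr_plate in the frame of nest between 0.006 and 0.016 m and x of pcr_plate in the frame of nest between -0.008 and 0.008 m and y of pcr_plate in the frame of nest between -0.008 and 0.008 m); the robot touches nothing.
It fails at once if a second shim leaf is pressed down (two beyond 0.2 rad) (value of joint each of shim_near_left, shim_far_left above 0.2 rad or value of joint each of shim_near_left, shim_near_right above 0.2 rad or value of joint each of shim_near_left, shim_far_right above 0.2 rad or value of joint each of shim_far_left, shim_near_right above 0.2 rad or value of joint each of shim_far_left, shim_far_right above 0.2 rad or value of joint each of shim_near_right, shim_far_right above 0.2 rad).
It fails at once if the well plate is lifted (over 6 mm) or pushed out of its place (over 8 mm) (not (z of pcr_plate in the frame of nest between 0.006 and 0.016 m and x of pcr_plate in the frame of nest between -0.008 and 0.008 m and y of pcr_plate in the frame of nest between -0.008 and 0.008 m)).
It fails at once if one of the things standing around is lifted, tipped or pushed by more than 20 mm (distance of any of marker_black, reagent_small_2, label_tape, beaker_50, reagent_small from where it was at the start of the episode above 0.02 m or angle between any of marker_black, reagent_small_2, label_tape, beaker_50, reagent_small's own z axis and vertical above 0.5 rad).
It also fails if it takes over 64 s, if anything falls off the work surface, if the arm or the gripper's body presses on something with over 40 N, if the wrist force passes 120 N, or if a joint passes its speed limit or range.

## Working session

There is one attempt and no reset: what is moved stays moved. The work goes in short steps, Python scripts to look and compute and a shell command to move; the robot and the scene stay as the last step left them, time stands still between calls to the robot, and variables do not carry over. Pictures are saved under pics/ and viewed, at most 10 in all, crops included, and the job is handed in when it is done.

```bash
mkdir -p pics; ls
python3 - <<'E'
from workcell import bot
import cv2,numpy as np
for n in("scene","side"):
    cv2.imwrite(f"pics/{n}0.png",bot.get_image(n)[:,:,::-1])
    c=bot.calibration(n);print(n,np.round(c["K"],1).tolist(),np.round(c["view"],4).tolist())
print(bot.calibration("wrist"));o=bot.get_obs();print(o)
E
```

```text
pics
scene [[383.9, 0.0, 258.4], [0.0, 383.9, 184.9], [0.0, 0.0, 1.0]] [[-0.8549, -0.5187, 0.009, 0.5573], [-0.3529, 0.5688, -0.7429, 0.1181], [0.3802, -0.6383, -0.6693, 0.9343], [0.0, 0.0, 0.0, 1.0]]
side [[440.5, 0.0, 251.0], [0.0, 440.5, 182.6], [0.0, 0.0, 1.0]] [[0.7195, -0.6944, -0.0124, -0.268], [-0.4164, -0.4171, -0.8079, 0.382], [0.5558, 0.5864, -0.5892, 1.0492], [0.0, 0.0, 0.0, 1.0]]
{'K': array([[289.49014385,   0.        , 253.76481814],
       [  0.        , 289.49014385, 193.28984006],
       [  0.        ,   0.        ,   1.        ]]), 'T_tool_cam': array([[-3.67534928e-05, -9.62581004e-01, -2.70994112e-01,
         6.76778041e-02],
       [ 9.99999950e-01,  5.00995286e-05, -3.13580044e-04,
        -3.94066378e-04],
       [ 3.15422870e-04, -2.70994110e-01,  9.62580954e-01,
        -1.18405768e-01],
       [ 0.00000000e+00,  0.00000000e+00,  0.00000000e+00,
         1.00000000e+00]])}
{'t': 0.1, 'joints': array([-1.36042597e+00,  3.13393187e-01,  1.49834593e+00,  7.77997908e-06,
        1.33099549e+00, -2.23383544e-01]), 'joint_vel': array([ 0.00270163, -0.00080978, -0.00304346,  0.00057381, -0.00116523,
        0.00207996]), 'tau': array([ 2.07778430e-03, -4.12897861e+01, -2.60140765e+01, -2.20327684e-04,
        3.05416972e-03, -9.24403423e-06]), 'ee_pos': array([ 0.22060372, -0.4761875 ,  0.25579844]), 'eef_rot': array([[ 9.07395267e-01,  4.20278213e-01, -2.31073791e-04],
       [ 4.20278196e-01, -9.07394615e-01,  1.11835294e-03],
       [ 2.60344262e-04, -1.11190344e-03, -9.99999348e-01]]), 'force': array([-0.90920179, -0.66295191, -0.51357194]), 'ft_torque': array([-0.0460045 ,  0.00764922,  0.0073822 ]), 'grasp_force': 0.0, 'grip_width': 1.0022193339217567}
```

View pics/scene0.png

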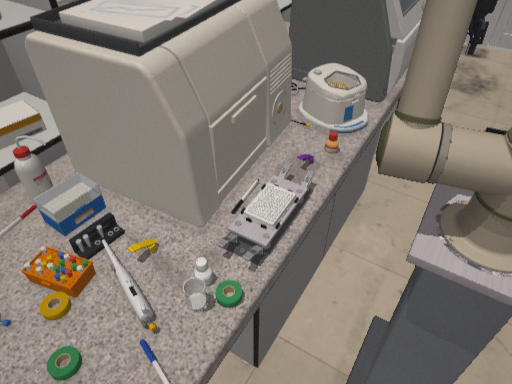

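View pics/side0.png

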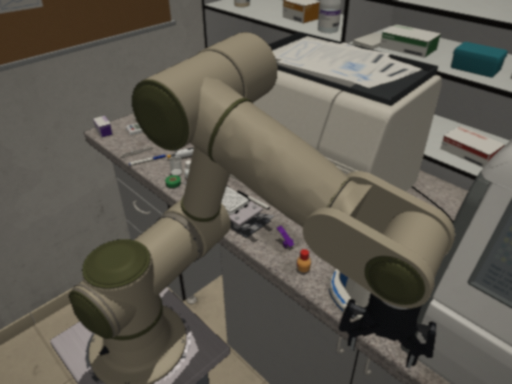

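Scene view: the nest with its white well plate is at about (270,207), long axis from (240,245, left end) to (300,180, right end). Purple look-alike at (306,158), yellow look-alike at (145,246). Green tape (229,293), beaker (196,292), white-cap bottle (203,268) and red-cap bottle (332,142). The arm hides part of the nest in the side view.

```bash
cat > h.py <<'E'
import numpy as np,cv2
from workcell import bot
def ray(name,uv,z,obs=None):
    c=bot.calibration(name);K=c["K"]
    d=np.linalg.inv(K)@np.array([uv[0],uv[1],1.])
    if name=="wrist":
        T=c["T_tool_cam"];R=obs["eef_rot"]@T[:3,:3];o=obs["eef_rot"]@T[:3,3]+obs["ee_pos"]
    else:
        V=np.array(c["view"]);R=V[:3,:3].T;o=-R@V[:3,3]
    d=R@d;return o+d*(z-o[2])/d[2]
def proj(name,P,obs=None):
    c=bot.calibration(name);P=np.asarray(P,float)
    if name=="wrist":
        T=c["T_tool_cam"];q=T[:3,:3].T@(obs["eef_rot"].T@(P-obs["ee_pos"])-T[:3,3])
    else:
        V=np.array(c["view"]);q=V[:3,:3]@P+V[:3,3]
    p=c["K"]@q;return p[:2]/p[2]
def shift(dst,obs):  # tool-axes shift in row units
    return np.round(obs["eef_rot"].T@(np.asarray(dst)-obs["ee_pos"])/0.1,3)
E
python3 - <<'E'
from h import *
for n,uv,z in [("plate",(271,207),.052),("left end",(240,245),.03),("right end",(300,178),.03),("purple",(306,158),.02),("tape",(229,293),.019),("beaker",(196,300),.03),("wcap",(203,262),.06),("rcap",(333,135),.06),("red",(332,150),0)]:
    print(n,ray("scene",uv,z).round(3))
im=cv2.imread("pics/scene0.png")[145:275,205:335]
cv2.imwrite("pics/crop0.png",cv2.resize(im,(600,600),interpolation=cv2.INTER_CUBIC))
E
```

```text
plate [0.469 0.244 0.052]
left end [0.479 0.366 0.03 ]
right end [0.467 0.089 0.03 ]
purple [ 0.497 -0.011  0.02 ]
tape [0.434 0.475 0.019]
beaker [0.477 0.527 0.03 ]
wcap [0.505 0.463 0.06 ]
rcap [ 0.458 -0.105  0.06 ]
red [ 0.456 -0.113  0.   ]
```

View pics/crop0.png

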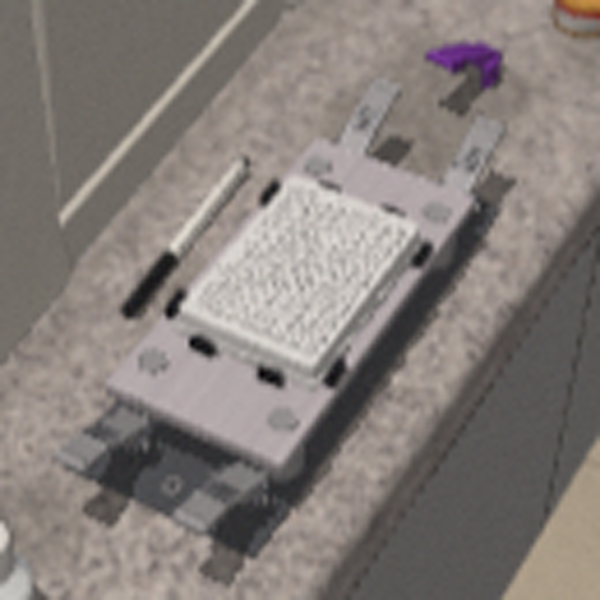

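Crop (x4.6 of the scene view, offset 205,145): studs at crop (318,165) far right, (437,212) near right, (152,360) far left and (284,418) near left. Grey leaves rise outward at both ends: left pair with tails at crop (85,455) and (200,515), right pair at (385,95) and (487,140). The candidates for a leaf or bracket are these four grey ones plus the purple one at scene (306,158) and the yellow one at (145,246). I take only the four grey ones attached to the nest.

Run:
```python
from h import *
s=130/600
S={n:ray("scene",(205+u*s,145+v*s),.0375)for n,u,v in[("FR",318,165),("NR",437,212),("FL",152,360),("NL",284,418)]}
for k,v in S.items():print(k,v.round(4))
print("short",np.linalg.norm(S["FR"]-S["NR"]),np.linalg.norm(S["FL"]-S["NL"]),"(76)","long",np.linalg.norm(S["FR"]-S["FL"]),np.linalg.norm(S["NR"]-S["NL"]),"(176)")
c=sum(S.values())/4;d=S["FL"]+S["NL"]-S["FR"]-S["NR"];a=np.arctan2(d[1],d[0])
print(c,np.degrees(a))
print("instr",ray("scene",(205+65*s,145+220*s),0.),ray("scene",(205+255*s,145+0*s),0.))
o=bot.get_obs();print(shift([.43,.21,.30],o), np.degrees(np.arctan2(o["eef_rot"][1,0],o["eef_rot"][0,0])))
```

```text
FR [0.5176 0.1431 0.0375]
NR [0.4418 0.1426 0.0375]
FL [0.5154 0.3184 0.0375]
NL [0.4387 0.3163 0.0375]
short 0.07582588674632891 0.07667104190799773 (76) long 0.17532695961927733 0.17375324469026035 (176)
[0.47836186 0.23012104 0.0375    ] 90.85399825679364
instr [0.6389369  0.22546687 0.        ] [ 0.65664317 -0.01887978  0.        ]
[ 4.784 -5.347 -0.435] 24.852153303035593
```

```bash
python3 -m inch '[0.5,-0.5,-0.3,-0.1,1, 0.95,-1,-0.45,-0.2,1, 0.95,-1,-0.45,-0.3,1, 0.95,-1,-0.45,-0.4,1, 0.95,-1,-0.45,-0.5,1, 0.95,-1,-0.45,-0.6,1, 0.95,-1,-0.45,-0.68,1, 0.95,-1,-0.45,-0.724,1, 0.95,-1,-0.45,-0.724,1]'
```

```text
t: 1.0
ee_pos: [0.2648, -0.3456, 0.3011]
eef_rot: [[-0.001, 1.0, -0.0], [1.0, 0.001, 0.001], [0.001, -0.0, -1.0]]
force: [1.3, -0.6, 0.3]
grip_width: -0.001
grasp_force: 0.0
```

```bash
python3 -m inch '[0.5,0.1,0,0,1, 1,0.3,0,0,1, 1,0.3,0,0,1]' >/dev/null; python3 -m inch '[0.5,0.2,0,0,1, 1,0.4,0,0,1, 1,0.4,0,0,1]'>/dev/null; python3 -m inch '[0.5,0.2,0,0,1, 1,0.4,0,0,1, 1,0.4,0,0,1]'; python3 -m inch '[0.5,0.2,0,0,1, 1,0.4,0,0,1, 1,0.4,0,0,1]'>/dev/null; python3 -m inch '[0.5,0.2,0,0,1, 1,0.4,0,0,1, 1,0.4,0,0,1]'>/dev/null; python3 -m inch '[0.5,0.1,0,0,1, 1,0.2,0,0,1, 1,0.2,0,0,1, 1,0.2,0,0,1]'
python3 - <<'E'
from h import *
o=bot.get_obs();im=bot.get_image("wrist");cv2.imwrite("pics/w1.png",im[:,:,::-1]);np.save("pics/w1o.npy",o,allow_pickle=True)
for P in([.5176,.1431,.0375],[.4418,.1426,.0375],[.5154,.3184,.0375],[.4387,.3163,.0375]):print(proj("wrist",P,o).round(0))
E
```

```text
t: 1.9
ee_pos: [0.3756, -0.0425, 0.3013]
eef_rot: [[-0.003, 1.0, 0.0], [1.0, 0.003, 0.001], [0.001, 0.0, -1.0]]
force: [0.2, -0.1, 0.3]
grip_width: 0.002
grasp_force: 0.0
t: 2.9
ee_pos: [0.4751, 0.2534, 0.3007]
eef_rot: [[0.0, 1.0, -0.001], [1.0, -0.0, -0.001], [-0.001, -0.001, -1.0]]
force: [-0.0, -1.6, -0.5]
grip_width: -0.001
grasp_force: 0.0
[284. 241.]
[232. 241.]
[287. 115.]
[226. 116.]
```

View pics/w1.png

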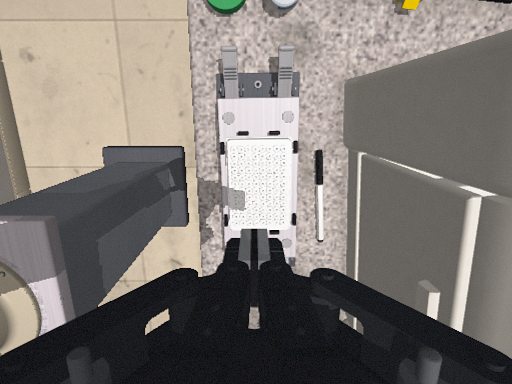

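Wrist view (up = left): the studs show at (228,117) near left, (288,116) far left and (287,243) far right. The scene estimate puts them within 2 px of that. The left tails are at (229,50) and (286,50). Good enough to press. First I go above the near left stud.

```bash
python3 - <<'E'
from h import *
o=np.load("pics/w1o.npy",allow_pickle=True).item()
for n,uv in(("NL",(228.5,117.5)),("FL",(288.5,116.5)),("FR",(287.5,243))):print(n,ray("wrist",uv,.0375,o).round(4))
for n,uv in(("tNL",(229.5,48)),("tFL",(286.5,48))):print(n,ray("wrist",uv,.045,o).round(4))
E
python3 -m inch '[0.3,-0.2,0.5,0,1, 0.62,-0.35,1,0,1, 0.62,-0.35,1,0,1]'>/dev/null; python3 -m inch '[0,0,0.5,0,1, 0,0,1,0,1, 0,0,1,0,1, 0,0,1,0,1]'
```

```text
NL [0.4415 0.3149 0.0375]
FL [0.518  0.3161 0.0375]
FR [0.5222 0.1402 0.0375]
tNL [0.4452 0.3941 0.045 ]
tFL [0.5123 0.3941 0.045 ]
t: 3.65
ee_pos: [0.4407, 0.3152, 0.1028]
eef_rot: [[0.002, 1.0, 0.001], [1.0, -0.002, 0.0], [0.0, 0.001, -1.0]]
force: [0.2, -0.1, 2.0]
grip_width: 0.001
grasp_force: 0.0
```

```bash
python3 -m inch '[0,0,0.2,0,1, 0,0,0.33,0,1, 0,0,0.33,0,1, 0,0,0.33,0,1]'; python3 -m inch '[0,0,0.02,0,1, 0,0,0.04,0,1, 0,0,0.05,0,1, 0,0,0.06,0,1,0,0,0.06,0,1]';python3 -m inch '[0,0,0.01,0,1, 0,0,0.01,0,1]'
```

```text
t: 4.05
ee_pos: [0.4404, 0.3164, 0.0697]
eef_rot: [[-0.0, 1.0, 0.002], [1.0, 0.0, 0.001], [0.001, 0.002, -1.0]]
force: [0.3, -0.4, 0.0]
grip_width: 0.001
grasp_force: 0.0
t: 4.55
ee_pos: [0.4397, 0.3164, 0.0626]
eef_rot: [[-0.0, 1.0, 0.0], [1.0, 0.0, 0.0], [0.0, 0.0, -1.0]]
force: [-0.6, -1.2, 3.5]
grip_width: -0.001
grasp_force: 1.5
t: 4.75
ee_pos: [0.4399, 0.3164, 0.0625]
eef_rot: [[-0.0, 1.0, 0.001], [1.0, 0.0, 0.0], [0.0, 0.001, -1.0]]
force: [-3.2, -2.6, 12.8]
grip_width: -0.002
grasp_force: 6.3
```

Near left is firm: 12.8 N with no travel. Next is far left.

```bash
python3 -m inch '[0,0,-0.2,0,1, 0,0.4,-0.2,0,1, 0,0.77,-0.2,0,1, 0,0.77,-0.2,0,1, 0,0.77,-0.05,0,1, 0,0.77,-0.03,0,1, 0,0.77,-0.01,0,1, 0,0.77,-0.01,0,1]';python3 -m inch '[0,0,0.01,0,1, 0,0,0.01,0,1]'
```

```text
t: 5.55
ee_pos: [0.5158, 0.3165, 0.0621]
eef_rot: [[-0.001, 1.0, -0.001], [1.0, 0.001, -0.0], [-0.0, -0.001, -1.0]]
force: [-0.8, -1.8, 1.1]
grip_width: 0.0
grasp_force: 0.5
t: 5.75
ee_pos: [0.5165, 0.3166, 0.0616]
eef_rot: [[-0.0, 1.0, 0.0], [1.0, 0.0, 0.0], [0.0, 0.0, -1.0]]
force: [-1.2, 0.5, 1.3]
grip_width: -0.001
grasp_force: 1.0
```

```bash
python3 -m inch '[0,0,0.01,0,1, 0,0,0.01,0,1]';python3 -m inch '[0,0,0.01,0,1, 0,0,0.01,0,1]'; python3 -m inch '[0,0,0.01,0,1, 0,0,0.01,0,1]'
```

```text
t: 5.95
ee_pos: [0.5167, 0.3166, 0.0606]
eef_rot: [[-0.0, 1.0, 0.001], [1.0, 0.0, 0.001], [0.001, 0.001, -1.0]]
force: [-1.6, 2.0, 2.6]
grip_width: 0.0
grasp_force: 1.9
t: 6.15
ee_pos: [0.5169, 0.3166, 0.0596]
eef_rot: [[-0.0, 1.0, 0.001], [1.0, 0.0, 0.001], [0.001, 0.001, -1.0]]
force: [-1.3, 2.3, 5.8]
grip_width: 0.0
grasp_force: 2.8
t: 6.35
ee_pos: [0.517, 0.3167, 0.0593]
eef_rot: [[-0.0, 1.0, 0.001], [1.0, 0.0, 0.001], [0.001, 0.001, -1.0]]
force: [-4.2, 1.2, 9.4]
grip_width: 0.0
grasp_force: 4.8
```

Far left gives: the tool sank about 3.2 mm softly, then the force rose to 9.4 N. So the far left leaf is the one. Its tail is at (0.513, 0.394) as found and will be at y ≈ 0.402 when flat.

```bash
python3 -m inch '[0,0,-0.2,0,1, 0,0,-0.4,0,1, 0.45,-0.03,-0.4,0,1, 0.84,-0.03,-0.4,0,1, 0.84,-0.03,-0.4,0,1, 0.84,-0.03,-0.4,0,1, 0.84,-0.03,-0.3,0,1, 0.84,-0.03,-0.2,0,1, 0.84,-0.03,-0.2,0,1]'
python3 - <<'E'
from h import *
o=bot.get_obs();im=bot.get_image("wrist");cv2.imwrite("pics/w2.png",im[:,:,::-1])
im=bot.get_image("scene")[175:275,195:325];cv2.imwrite("pics/s2.png",cv2.resize(im[:,:,::-1],(780,600),interpolation=cv2.INTER_CUBIC))
E
```

```text
t: 7.25
ee_pos: [0.5131, 0.3991, 0.0761]
eef_rot: [[0.001, 1.0, -0.003], [1.0, -0.001, -0.002], [-0.002, -0.003, -1.0]]
force: [0.0, 0.4, 0.1]
grip_width: 0.002
grasp_force: 0.0
```

View pics/s2.png

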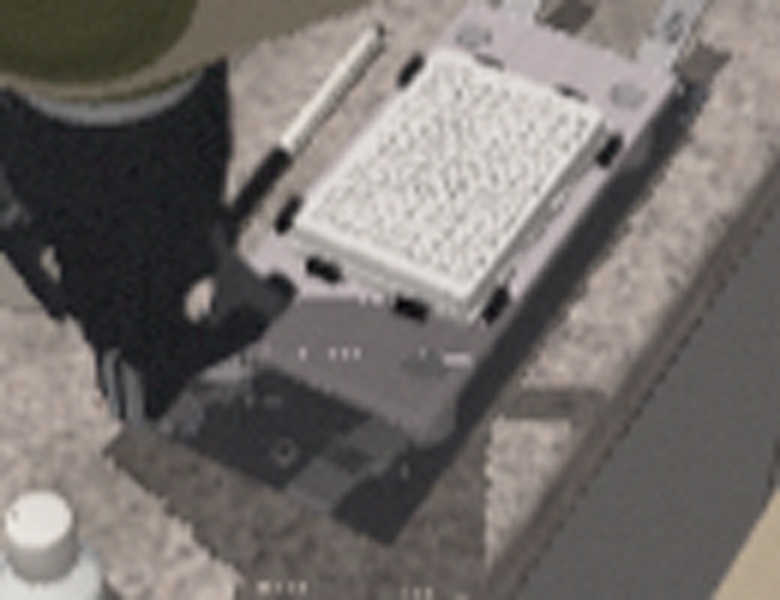

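The crop shows the fingertips at (130,400) just outside and above the far left tail at (185,405). The well plate and the marker are undisturbed. I press down in steps.

```bash
python3 -m inch '[0,0,0.03,0,1, 0,0,0.06,0,1, 0,0,0.08,0,1, 0,0,0.1,0,1, 0.01,0,0.12,0,1, 0.02,0,0.12,0,1]'; python3 -m inch '[0,0,0.03,0,1, 0.01,0,0.06,0,1, 0.02,0,0.09,0,1, 0.02,0,0.11,0,1, 0.02,0,0.11,0,1]'
```

```text
t: 7.95
ee_pos: [0.5138, 0.4026, 0.067]
eef_rot: [[-0.001, 1.0, 0.001], [1.0, 0.001, 0.0], [0.0, 0.001, -1.0]]
force: [-1.1, -1.3, 4.7]
grip_width: 0.003
grasp_force: 2.5
t: 8.45
ee_pos: [0.5142, 0.4051, 0.0562]
eef_rot: [[-0.0, 1.0, 0.002], [1.0, 0.0, 0.002], [0.002, 0.002, -1.0]]
force: [0.6, 2.2, 4.7]
grip_width: 0.002
grasp_force: 2.0
```

```bash
python3 -m inch '[0,0,0.03,0,1, 0,0,0.05,0,1, 0,0,0.07,0,1, 0,0,0.08,0,1, 0,0,0.08,0,1]'; python3 -m inch '[0,0,0.01,0,1, 0,0,0.01,0,1]'
```

```text
t: 8.95
ee_pos: [0.5142, 0.405, 0.0483]
eef_rot: [[-0.0, 1.0, 0.002], [1.0, 0.0, 0.002], [0.002, 0.002, -1.0]]
force: [1.1, 2.1, 4.2]
grip_width: -0.001
grasp_force: 2.2
t: 9.15
ee_pos: [0.5143, 0.4051, 0.0478]
eef_rot: [[-0.0, 1.0, 0.003], [1.0, 0.0, 0.002], [0.002, 0.003, -1.0]]
force: [0.1, 2.1, 9.3]
grip_width: 0.003
grasp_force: 4.1
```

```bash
python3 -m inch '[0,0,0.01,0,1, 0,0,0.01,0,1, 0,0,0.01,0,1]'
```

```text
t: 9.45
ee_pos: [0.5144, 0.4052, 0.0474]
eef_rot: [[-0.0, 1.0, 0.003], [1.0, 0.0, 0.002], [0.002, 0.003, -1.0]]
force: [-1.9, 1.4, 12.5]
grip_width: -0.002
grasp_force: 6.3
```

The tail is at its stop: tip at 22.4 mm, 12.5 N. I go back over the far left stud.

```bash
python3 -m inch '[0,0,-0.2,0,1, 0,0,-0.4,0,1, -0.45,0.01,-0.4,0,1, -0.88,0.02,-0.4,0,1, -0.88,0.02,-0.4,0,1, -0.88,0.02,-0.3,0,1, -0.88,0.02,-0.22,0,1, -0.88,0.02,-0.18,0,1, -0.88,0.02,-0.16,0,1, -0.88,0.02,-0.16,0,1]'; python3 -m inch '[0,0,0.01,0,1, 0,0,0.01,0,1]'; python3 -m inch '[0,0,0.01,0,1, 0,0,0.01,0,1]'
```

```text
t: 10.45
ee_pos: [0.5151, 0.3171, 0.0618]
eef_rot: [[-0.002, 1.0, -0.001], [1.0, 0.002, -0.001], [-0.001, -0.001, -1.0]]
force: [-4.8, -2.5, 10.9]
grip_width: 0.001
grasp_force: 5.1
t: 10.65
ee_pos: [0.5152, 0.3171, 0.0616]
eef_rot: [[-0.002, 1.0, -0.001], [1.0, 0.002, -0.0], [-0.0, -0.001, -1.0]]
force: [-7.9, -4.6, 17.1]
grip_width: -0.001
grasp_force: 8.5
t: 10.85
ee_pos: [0.5153, 0.3171, 0.0613]
eef_rot: [[-0.002, 1.0, -0.0], [1.0, 0.002, -0.0], [-0.0, -0.0, -1.0]]
force: [-10.4, -4.7, 23.6]
grip_width: -0.003
grasp_force: 11.7
```

Now it gives under 1 mm and carries 10 to 24 N. I lift clear and look.

```bash
python3 -m inch '[0,0,-0.2,0,1, 0,0,-0.6,0,1, 0,0,-1,0,1, 0,0,-1,0,1]'>/dev/null; python3 -m inch '[-0.3,-0.2,-0.5,0,1, -0.6,-0.4,-1,0,1, -0.6,-0.4,-1,0,1, -0.6,-0.4,-1,0,1, -0.6,-0.4,-1,0,1]'
python3 - <<'E'
from h import *
im=bot.get_image("wrist");cv2.imwrite("pics/w3.png",cv2.resize(im[0:280,150:360,::-1],(450,600),interpolation=cv2.INTER_CUBIC))
im=bot.get_image("scene")[145:275,195:325];cv2.imwrite("pics/s3.png",cv2.resize(im[:,:,::-1],(600,600),interpolation=cv2.INTER_CUBIC))
E
```

```text
t: 11.75
ee_pos: [0.4756, 0.2568, 0.2582]
eef_rot: [[-0.001, 1.0, -0.001], [1.0, 0.001, -0.0], [-0.0, -0.001, -1.0]]
force: [0.5, -0.3, -0.1]
grip_width: -0.0
grasp_force: 0.0
```

View pics/s3.png

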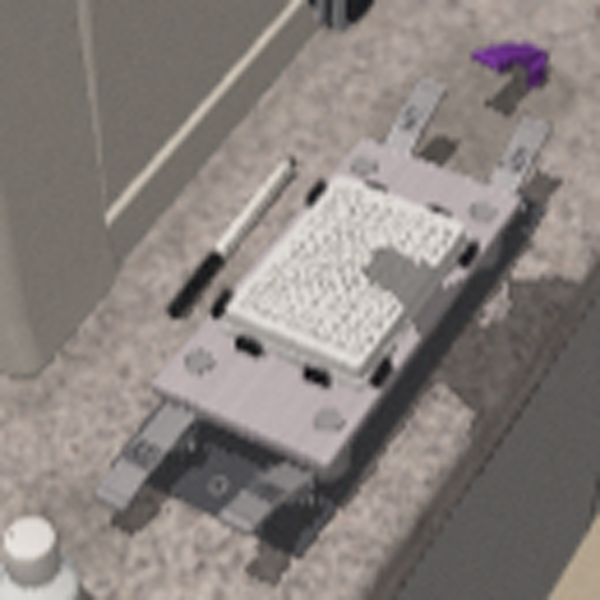

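View pics/w3.png

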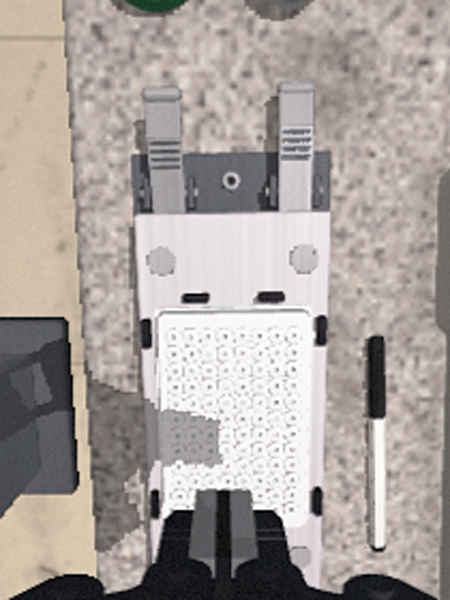

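The far left leaf now lies low: tail at crop (118,490), shadow close under it. The other three leaves are up, the plate is level and the well plate is centred between its locators. One numeric check that the leaf is still flat after the press.

Run:
```python
from h import *
o=bot.get_obs()
for a in(.48,.44,.38,.3):
    r=.48-a;y,z=.05,.006  # tail top rel. pin, flat (pin z .017)
    P=[.514,.3525+y*np.cos(r)-z*np.sin(r),.017+z*np.cos(r)+y*np.sin(r)]
    p=proj("scene",P);w=proj("wrist",P,o)
    print(a,np.round(((p-[195,145])*600/130),0),np.round((w-[150,0])*600/280,0))
print(np.round(o["ee_pos"],3),o["force"].round(1))
```

```text
0.48 [105. 491.] [301.  84.]
0.44 [105. 488.] [302.  83.]
0.38 [106. 484.] [302.  83.]
0.3 [106. 477.] [303.  84.]
[0.475 0.257 0.257] [-0.4  0.1  0.2]
```

The picture agrees with flat, but only to about 0.04 rad. The second press went well above 8 N and could have turned the leaf back a little, so I touch the tail again to measure its height.

```bash
python3 -m inch '[0.4,0.2,0,0,1, 0.8,0.39,0,0,1, 0.8,0.39,0.4,0,1, 0.8,0.39,0.4,0,1]'>/dev/null; python3 -m inch '[0.3,0,0.5,0,1, 0.68,0,1,0,1, 0.68,0,1,0,1,0.68,0,1,0,1]'>/dev/null; python3 -m inch '[0,0,0.3,0,1, 0,0,0.5,0,1, 0,0,0.62,0,1, 0,0,0.65,0,1, 0,0,0.65,0,1]'
```

```text
t: 13.15
ee_pos: [0.5152, 0.4042, 0.0554]
eef_rot: [[0.0, 1.0, 0.001], [1.0, -0.0, 0.001], [0.001, 0.001, -1.0]]
force: [0.6, 0.1, -0.3]
grip_width: 0.002
grasp_force: 0.0
```

```bash
python3 -m inch '[0,0,0.02,0,1, 0,0,0.04,0,1, 0,0,0.05,0,1, 0,0,0.05,0,1]'; for i in 1 2 ; do :; done; python3 -m inch '[0,0,0.01,0,1, 0,0,0.01,0,1]';python3 -m inch '[0,0,0.01,0,1, 0,0,0.01,0,1]';python3 -m inch '[0,0,0.01,0,1, 0,0,0.01,0,1]'
```

```text
t: 13.55
ee_pos: [0.5146, 0.4044, 0.0494]
eef_rot: [[-0.0, 1.0, 0.0], [1.0, 0.0, -0.0], [-0.0, 0.0, -1.0]]
force: [-0.6, 0.2, -0.2]
grip_width: -0.0
grasp_force: 0.0
t: 13.75
ee_pos: [0.5147, 0.4044, 0.0486]
eef_rot: [[-0.0, 1.0, 0.0], [1.0, 0.0, 0.0], [0.0, 0.0, -1.0]]
force: [-0.6, -0.5, 0.9]
grip_width: -0.002
grasp_force: 0.6
t: 13.95
ee_pos: [0.5148, 0.4045, 0.048]
eef_rot: [[-0.0, 1.0, 0.001], [1.0, 0.0, 0.0], [0.0, 0.001, -1.0]]
force: [-1.0, -0.5, 5.8]
grip_width: 0.002
grasp_force: 2.7
t: 14.15
ee_pos: [0.515, 0.4045, 0.0476]
eef_rot: [[-0.0, 1.0, 0.001], [1.0, 0.0, 0.001], [0.001, 0.001, -1.0]]
force: [-2.7, -1.7, 10.1]
grip_width: -0.003
grasp_force: 4.9
```

The contact came within about 1 mm of the stop (≈0.46 rad or more), and the leaf is now fully down again. I retreat and hand in.

```bash
python3 -m inch '[0,0,-0.2,0,1, 0,0,-0.6,0,1, 0,0,-1,0,1, 0,0,-1,0,1]'>/dev/null; python3 -m inch '[0,0,-0.5,0,1, 0,0,-1,0,1, 0,0,-1,0,1, 0,0,-1,0,1, 0,0,-1,0,1]' && python3 -c "
from workcell import bot
print(bot.close_job())"
```

```text
t: 15.05
ee_pos: [0.5142, 0.4041, 0.2444]
eef_rot: [[-0.0, 1.0, -0.003], [1.0, 0.0, -0.001], [-0.001, -0.003, -1.0]]
force: [0.1, 0.1, -0.1]
grip_width: 0.002
grasp_force: 0.0
the job is handed in; nothing more can be done
None
```

Job handed in at 15 s, with no verdict returned: the far left corner gave about 3.2 mm (the two right corners were not pressed), its leaf is pressed flat, and on the second press (up to 24 N, above the 8 N asked) the corner gave under 1 mm; the other three leaves are up and the well plate is in place.

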